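# Stir two kinds of tumbling media together in a parts dish

## Robot

A 6-joint arm with a two-finger parallel gripper is mounted at the origin on the work surface. World frame = base frame: x ahead of the robot, y to its left, z up, the work surface at z = 0. Lengths are in mm, angles in rad, forces in N, time in s.
With the tool pointing down it reaches from about 300 to 750 mm from the base axis. Payload 8.5 kg.
Tool frame: the origin (TCP) lies midway between the tips of the shut fingers; the grasp point (between the pads) lies 19 mm behind it; z points along the fingers, y is the line along which they close (so a half turn about z gives the same grasp; the last joint's range is limited). The gripper opens to 85 mm and grips with 20 to 120 N. Pads are 22 mm wide; open, the fingers measure 114 mm over their backs; the gripper's body (76 mm by 85 mm) begins 54 mm behind the grasp point. The pads swing forward as they close: fully open they stand 13 mm farther back than shut.
Start: joints at [-1.353, 0.381, 1.297, -0, 1.464, -0.215], TCP at [230.67, -499.271, 231.322] pointing down, gripper open.
Joint ranges: [-3.11, 3.11], [-0.89, 2.33], [0.22, 2.48], [-1.42, 4.56], [0.17, 2.85], [-2.88, 2.88]. Speed limits (rad/s): [2.39, 2.39, 3.14, 3.14, 3.14, 3.14].

## Interface

Orientations are given as a unit quaternion [x, y, z, w].
In Python, from station import ctrl gives the robot as it stands. The module is installed in compiled form; this text tells all that it offers.
- The arm moves only by the tool apply_moves, never from a script. Its argument "rows" is one flat list of numbers, 4 for each row, row after row: the shift along the tool's x, y, z in units of 0.5 m (1.0 is 0.5 m), then the turn about the tool's z in units of 120 degrees (1.0 is 120 degrees). A call has exactly 5 rows; each row is the pose to reach, as a shift and turn from the pose commanded when the call began, along the tool's axes at that moment; what a row does not reach only later rows make up. A row lasts 1/10 s, in which the tool goes at most 50 mm and 8.59 degrees, less where a joint would pass 70% of its speed; a pose out of reach is approached as far as the arm can. A call with a number of a shift or a turn outside -1 to 1 is refused whole. A call with a gripper value outside its range is refused whole. "gripper" is the closure, from -1 (fully open) to 1 (shut), set as the call begins (left out, the last holds). The fingers move at their own pace and stop on an object; "force" is the grip in N (left out, the last holds). Time passes only in rows, so rows that repeat a pose let the fingers close, or fill a call up. It gives the time, the measured TCP pose, the force, the opening and the grip force at its end, in the units of the state.
- ctrl.get_state(): the state, without advancing time (a new reading comes with each control period).
- ctrl.snapshot(name): name is "scene" or "top"; returns (picture, depth): 420x560x3 uint8, blue, green, red; 420x560 float32, mm along the optical axis (not along the pixel's ray), 0 where there is no reading.
- ctrl.get_calibration(name): a dict with "camera_matrix" (3x3 intrinsics, pixels), "distortion" ([k1, k2, p1, p2, k3] as OpenCV has them; the pictures are not rectified), "world_to_cam" (4x4, takes a point from world to camera coordinates). Camera axes: x right, y down, z forward; pixel columns grow to the right and rows downward; lengths in mm; the calibration is good to about 2 mm. A picture is of the moment at which its call begins. get_calibration takes no time and is no camera call.
- ctrl.sign_off(): hands the job in; it is judged then, once.
Trained networks look in the newest picture that a camera, given by its name, has taken for a name from the list of things; names that differ only in an ending like _2 or _b are one class to them, and where a whole thing is asked for, a point or a joint stands for the part that bears it (a point fixed in the world has none). Each returns a list of dicts, best first, with "conf" (0 to 1); they miss things now and then, are a little off and sometimes report something else, mostly with a low value. They report only what shows in the picture. A call takes as long as a camera call. They do not tell look-alikes from the thing itself.
- ctrl.regions_of(target, camera): "pixels" (420x560 bool, what is visible of it).
- ctrl.tip_of(target, camera): "point" ([x, y, z] in mm, in world coordinates, good to about 4 mm: a listed point, or the origin of a listed thing).
The state is a dict: "t": time; "joints": joint angles; "qd": joint speeds; "joint_torque": joint torques, N m; "eef_pos": TCP position; "tool_rot": TCP orientation; "contact_force": force on the tool from outside, world axes, zero at the start; "moment": the same for the moment, N m; "opening": finger opening in mm; "grasp_force": force on a finger pad.
Only numpy, scipy, OpenCV 4.12 (cv2) and the standard library are available. Lean on these libraries where they do the work, as an engineer would, in place of code of your own. Each camera call takes 0.05 s, during which the arm holds its last target. There are 200 camera calls.

## Task

Mix the polishing media for the tumbler: take the wooden stick from its tray and stir the ceramic balls and triangles in the steel dish until at least two of each kind lie in the half where the balls began and at least two of each in the half where the triangles began, with neither kind all at one end of the line between those halves. Move them only with the stick, not with the gripper, and spill none. Then lay the stick flat inside its tray again, without dropping it, and leave the bin, the anvil and the welding square alone.

Things in the scene. Friction and masses are not known exactly. Their poses are not given: they have to be found in the camera images.
- dish: Shallow steel dish, held fast by a magnet. Rim 230 mm across, 58 mm above the bench. Floor 12 mm above the bench, flat out to 49 mm from the axis, then rising 16 degrees to 25 mm at 95 mm; then a steep wall 3 mm thick. Pieces slide back to the middle. Origin on the bench on its axis, z up. At the start x points from the balls' half (x < 0) to the triangles' half (x > 0); y is the dividing line.
- tray: Low open aluminium tray beside the dish, fixed to the bench, on the left or the right. 270 mm (x) by 150 mm (y) outside, walls 3 mm thick, lip 12 mm above the bench, floor 3 mm above the bench. Origin on the bench under its centre, z up.
- stick: Wooden stirring stick 200 mm long, 55 to 115 g, lying flat in the tray, round end towards the robot. Origin mid-length on the underside; x to the round end, z up. Square handle 26 x 26 mm, x -100 to +10 mm; then a round shank 16 mm thick to +100. Gripped across from above, it must be tipped down with the hand, by 40 to 50 degrees, to reach the dish floor over the rim.
- stick_tip (a point): Centre of the stick's round end (radius 8 mm): 92 mm ahead of the stick's origin, 13 mm above its underside.
- stick_butt (a point): End of the stick's handle, at mid-height (100 mm behind the origin, 13 mm above its underside).
- stick_grip (a point): A good place to grip the handle, at mid-height, 104 mm from the centre of the round end (12 mm behind the origin, 13 mm above its underside).
- bin: Bystander: loose blue plastic bin of bolts, 200 x 110 x 55 mm high, on the other side of the dish from the tray. Origin on the bench under its centre.
- anvil: Bystander: small iron bench anvil, fixed, about 76 x 200 mm and 85 mm high, beyond the dish to one side. Origin on the bench under its centre.
- square: Bystander: red magnetic welding square, fixed by its magnet, 100 x 100 mm and 18 mm high, beyond the dish to the other side. Origin on the bench under its middle.
- ball1: Grey ceramic ball of tumbling media, 30 mm across, 34 g, slippery, loose in the dish; rolls. Origin at its centre.
- ball2: Grey ceramic ball of tumbling media, 30 mm across, 34 g, slippery, loose in the dish; rolls. Origin at its centre.
- ball3: Grey ceramic ball of tumbling media, 30 mm across, 34 g, slippery, loose in the dish; rolls. Origin at its centre.
- ball4: Grey ceramic ball of tumbling media, 30 mm across, 34 g, slippery, loose in the dish; rolls. Origin at its centre.
- ball5: Grey ceramic ball of tumbling media, 30 mm across, 34 g, slippery, loose in the dish; rolls. Origin at its centre.
- ball6: Grey ceramic ball of tumbling media, 30 mm across, 34 g, slippery, loose in the dish; rolls. Origin at its centre.
- tri1: Grey ceramic triangle of tumbling media: three-sided block with 30 mm sides, 20 mm thick, 19 g, slippery, loose in the dish. Origin at its centre; z is square to its triangular faces.
- tri2: Grey ceramic triangle of tumbling media: three-sided block with 30 mm sides, 20 mm thick, 19 g, slippery, loose in the dish. Origin at its centre; z is square to its triangular faces.
- tri3: Grey ceramic triangle of tumbling media: three-sided block with 30 mm sides, 20 mm thick, 19 g, slippery, loose in the dish. Origin at its centre; z is square to its triangular faces.
- tri4: Grey ceramic triangle of tumbling media: three-sided block with 30 mm sides, 20 mm thick, 19 g, slippery, loose in the dish. Origin at its centre; z is square to its triangular faces.
- tri5: Grey ceramic triangle of tumbling media: three-sided block with 30 mm sides, 20 mm thick, 19 g, slippery, loose in the dish. Origin at its centre; z is square to its triangular faces.
- tri6: Grey ceramic triangle of tumbling media: three-sided block with 30 mm sides, 20 mm thick, 19 g, slippery, loose in the dish. Origin at its centre; z is square to its triangular faces.
Things that resemble listed ones, but are neither listed nor needed, are in the scene too. There is more than one size of the stick; the job needs the smaller. Leave any blue look-alike of the ball5 alone.

How it is judged (in metres and radians):
On the way, in this order (a step that is already met when the one before it is completed fails the run):
1. the stick is lifted out of its tray (height (world z) of stick_tip above 0.055 m), for 0.1 s.
2. the stick's end is down among the media in the dish (horizontal distance between stick_tip and dish below 0.095 m and z of stick_tip in the frame of dish below 0.036 m), for 0.1 s.
3. the two kinds are mixed: at least two of each on both sides of the line that first divided them, and at least one of each on both sides of the line square to it ((x of each of ball1, ball2 in the frame of dish above 0 m or x of each of ball1, ball3 in the frame of dish above 0 m or x of each of ball1, ball4 in the frame of dish above 0 m or x of each of ball1, ball5 in the frame of dish above 0 m or x of each of ball1, ball6 in the frame of dish above 0 m or x of each of ball2, ball3 in the frame of dish above 0 m or x of each of ball2, ball4 in the frame of dish above 0 m or x of each of ball2, ball5 in the frame of dish above 0 m or x of each of ball2, ball6 in the frame of dish above 0 m or x of each of ball3, ball4 in the frame of dish above 0 m or x of each of ball3, ball5 in the frame of dish above 0 m or x of each of ball3, ball6 in the frame of dish above 0 m or x of each of ball4, ball5 in the frame of dish above 0 m or x of each of ball4, ball6 in the frame of dish above 0 m or x of each of ball5, ball6 in the frame of dish above 0 m) and (x of each of ball1, ball2 in the frame of dish below 0 m or x of each of ball1, ball3 in the frame of dish below 0 m or x of each of ball1, ball4 in the frame of dish below 0 m or x of each of ball1, ball5 in the frame of dish below 0 m or x of each of ball1, ball6 in the frame of dish below 0 m or x of each of ball2, ball3 in the frame of dish below 0 m or x of each of ball2, ball4 in the frame of dish below 0 m or x of each of ball2, ball5 in the frame of dish below 0 m or x of each of ball2, ball6 in the frame of dish below 0 m or x of each of ball3, ball4 in the frame of dish below 0 m or x of each of ball3, ball5 in the frame of dish below 0 m or x of each of ball3, ball6 in the frame of dish below 0 m or x of each of ball4, ball5 in the frame of dish below 0 m or x of each of ball4, ball6 in the frame of dish below 0 m or x of each of ball5, ball6 in the frame of dish below 0 m) and (x of each of tri1, tri2 in the frame of dish above 0 m or x of each of tri1, tri3 in the frame of dish above 0 m or x of each of tri1, tri4 in the frame of dish above 0 m or x of each of tri1, tri5 in the frame of dish above 0 m or x of each of tri1, tri6 in the frame of dish above 0 m or x of each of tri2, tri3 in the frame of dish above 0 m or x of each of tri2, tri4 in the frame of dish above 0 m or x of each of tri2, tri5 in the frame of dish above 0 m or x of each of tri2, tri6 in the frame of dish above 0 m or x of each of tri3, tri4 in the frame of dish above 0 m or x of each of tri3, tri5 in the frame of dish above 0 m or x of each of tri3, tri6 in the frame of dish above 0 m or x of each of tri4, tri5 in the frame of dish above 0 m or x of each of tri4, tri6 in the frame of dish above 0 m or x of each of tri5, tri6 in the frame of dish above 0 m) and (x of each of tri1, tri2 in the frame of dish below 0 m or x of each of tri1, tri3 in the frame of dish below 0 m or x of each of tri1, tri4 in the frame of dish below 0 m or x of each of tri1, tri5 in the frame of dish below 0 m or x of each of tri1, tri6 in the frame of dish below 0 m or x of each of tri2, tri3 in the frame of dish below 0 m or x of each of tri2, tri4 in the frame of dish below 0 m or x of each of tri2, tri5 in the frame of dish below 0 m or x of each of tri2, tri6 in the frame of dish below 0 m or x of each of tri3, tri4 in the frame of dish below 0 m or x of each of tri3, tri5 in the frame of dish below 0 m or x of each of tri3, tri6 in the frame of dish below 0 m or x of each of tri4, tri5 in the frame of dish below 0 m or x of each of tri4, tri6 in the frame of dish below 0 m or x of each of tri5, tri6 in the frame of dish below 0 m) and y of any of ball1, ball2, ball3, ball4, ball5, ball6 in the frame of dish above 0 m and y of any of ball1, ball2, ball3, ball4, ball5, ball6 in the frame of dish below 0 m and y of any of tri1, tri2, tri3, tri4, tri5, tri6 in the frame of dish above 0 m and y of any of tri1, tri2, tri3, tri4, tri5, tri6 in the frame of dish below 0 m), for 0.2 s.
At the end, for the whole second after the job is handed in: All media in the dish; at least two balls and two triangles on each side of the line that first divided them (dish y axis), one of each on each side of the line square to it; stick at rest, flat (0.06 rad) inside the tray, either way round; bin within 15 mm of its place (all of step 3 and horizontal distance between each of ball1, ball2, ball3, ball4, ball5, ball6, tri1, tri2, tri3, tri4, tri5, tri6 and dish below 0.105 m and z of each of ball1, ball2, ball3, ball4, ball5, ball6, tri1, tri2, tri3, tri4, tri5, tri6 in the frame of dish below 0.07 m and x of stick_tip in the frame of tray between -0.134 and 0.134 m and y of stick_tip in the frame of tray between -0.074 and 0.074 m and z of each of stick_tip, stick_butt in the frame of tray below 0.022 m and x of stick_butt in the frame of tray between -0.134 and 0.134 m and y of stick_butt in the frame of tray between -0.074 and 0.074 m and angle between stick's own z axis and vertical below 0.06 rad and linear speed of stick below 0.02 m/s and distance of bin from where it was at the start of the episode below 0.015 m); the robot touches nothing.
It fails at once if the gripper touched the media (more than 0.5 N) (contact force between any of the fingers, the arm and ball1 above 0.5 N or contact force between any of the fingers, the arm and ball2 above 0.5 N or contact force between any of the fingers, the arm and ball3 above 0.5 N or contact force between any of the fingers, the arm and ball4 above 0.5 N or contact force between any of the fingers, the arm and ball5 above 0.5 N or contact force between any of the fingers, the arm and ball6 above 0.5 N or contact force between any of the fingers, the arm and tri1 above 0.5 N or contact force between any of the fingers, the arm and tri2 above 0.5 N or contact force between any of the fingers, the arm and tri3 above 0.5 N or contact force between any of the fingers, the arm and tri4 above 0.5 N or contact force between any of the fingers, the arm and tri5 above 0.5 N or contact force between any of the fingers, the arm and tri6 above 0.5 N).
It fails at once if a piece of media was spilled out of the dish (horizontal distance between any of ball1, ball2, ball3, ball4, ball5, ball6, tri1, tri2, tri3, tri4, tri5, tri6 and dish above 0.125 m).
It fails at once if the stick was dropped (moving faster than 0.5 m/s with no finger on it) (contact force between the fingers and stick below 0.05 N and linear speed of stick above 0.5 m/s).
It fails at once if the bin was shifted by more than 15 mm (distance of bin from where it was at the start of the episode above 0.015 m).
It fails at once if the robot or the stick struck the anvil or the welding square (more than 2 N) (contact force between any of the fingers, the arm, stick and anvil above 2 N or contact force between any of the fingers, the arm, stick and square above 2 N).
It also fails if it takes over 64 s, if anything falls off the work surface, if the arm or the gripper's body presses on something with over 40 N, if the wrist force passes 120 N, or if a joint passes its speed limit or range.

## Working session

There is one attempt and no reset: what is moved stays moved. The work goes in short steps, Python scripts to look and compute and a tool call to move; the robot and the scene stay as the last step left them, time stands still between calls to the robot, and variables do not carry over. Pictures are saved under pics/ and viewed, at most 10 in all, crops included, and the job is handed in when it is done.

Besides the shell and the picture viewer there is one more tool, called after ">>>" by a JSON object that holds its "op" and its "data". apply_moves: Moves the arm, as the interface text tells. Its arguments: {"type":"object","properties":{"rows":{"type":"array","items":{"type":"number"}},"gripper":{"type":"number"},"force":{"type":"number"}},"required":["rows"]}

```bash
mkdir -p pics; cat > h.py <<'E'
import numpy as np, cv2
from scipy.spatial.transform import Rotation as R
from station import ctrl
def pts(cam,mask,depth):
    c=ctrl.get_calibration(cam); K=np.array(c["camera_matrix"]);D=np.array(c["distortion"],float);T=np.linalg.inv(np.array(c["world_to_cam"]))
    v,u=np.nonzero(mask&(depth>0)); d=depth[v,u]
    n=cv2.undistortPoints(np.stack([u,v],1).astype(float)[:,None],K,D)[:,0]
    P=np.c_[n*d[:,None],d,np.ones(len(d))]
    return (P@T.T)[:,:3]
def proj(cam,P):
    c=ctrl.get_calibration(cam);W=np.array(c["world_to_cam"])
    return cv2.projectPoints(np.atleast_2d(np.array(P,float)),cv2.Rodrigues(W[:3,:3])[0],W[:3,3],np.array(c["camera_matrix"]),np.array(c["distortion"],float))[0][:,0]
E
python3 - <<'E'
from h import *
for c in("top","scene"):
    im,d=ctrl.snapshot(c); cv2.imwrite(f"pics/{c}0.png",im); np.save(f"{c}d.npy",d)
for n in ["dish","tray","stick","stick_tip","stick_butt","stick_grip","bin","anvil","square","ball1","tri1"]:
    for r in ctrl.tip_of(n,"top"): print(n,round(r["conf"],2),np.round(r["point"]))
print(ctrl.get_state())
E
```

```text
dish 0.97 [485.  19.  -1.]
tray 0.66 [516. 295.   1.]
stick 0.89 [181. 320.  -3.]
stick 0.66 [525. 295.   2.]
stick_tip 0.96 [431. 288.  14.]
stick_tip 0.94 [ 89. 408.  20.]
stick_tip 0.71 [461. -27.  30.]
stick_butt 0.8 [287. 218.  19.]
stick_butt 0.58 [620. 302.  17.]
stick_grip 0.71 [533. 297.  18.]
stick_grip 0.66 [195. 310.  18.]
bin 0.6 [ 489. -302.    1.]
bin 0.4 [450.  54.  17.]
anvil 0.87 [ 762. -203.    3.]
square 0.81 [760. 181.   3.]
ball1 0.62 [510. -14.  27.]
ball1 0.61 [466. -26.  28.]
ball1 0.59 [492.  31.  29.]
ball1 0.43 [521.  16.  26.]
ball1 0.41 [706. -36.  13.]
ball1 0.4 [513.  63.  27.]
ball1 0.39 [482.  10.  26.]
tri1 0.64 [452.  55.  17.]
tri1 0.62 [482.  69.  21.]
tri1 0.62 [464.  41.  24.]
tri1 0.59 [457.  27.  23.]
tri1 0.57 [759. 180.   2.]
tri1 0.54 [443.  -7.  22.]
tri1 0.49 [439.  26.  17.]
tri1 0.31 [ 761. -200.    3.]
{'t': 0.65, 'joints': array([-1.35331229e+00,  3.80580456e-01,  1.29740225e+00, -6.68063264e-06,
        1.46360570e+00, -2.15301474e-01]), 'qd': array([-0.00067839, -0.00052479,  0.00075779, -0.00122108, -0.00132399,
       -0.00035319]), 'joint_torque': array([-1.65095771e-03, -4.48209608e+01, -2.31419098e+01, -1.84397245e-04,
        6.25233988e-04, -3.91624064e-05]), 'eef_pos': array([ 230.66120773, -499.27016667,  231.33214277]), 'tool_rot': array([ 9.76678229e-01,  2.14708260e-01, -3.31882672e-06,  2.12673861e-06]), 'contact_force': array([1.12238897e-01, 1.65024015e-01, 5.66706585e-05]), 'moment': array([-0.00278223, -0.02491791,  0.05812777]), 'grasp_force': 0.0, 'opening': 85.56118789290647}
```

View pics/top0.png

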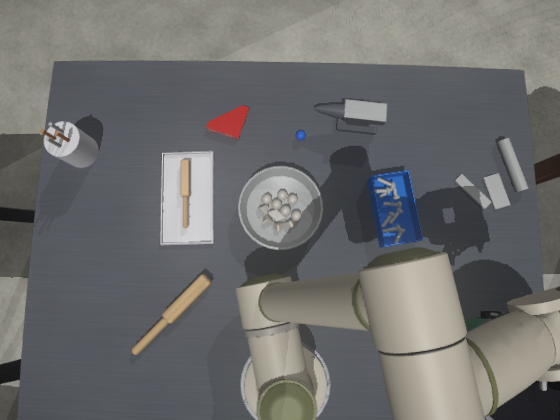

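View pics/scene0.png

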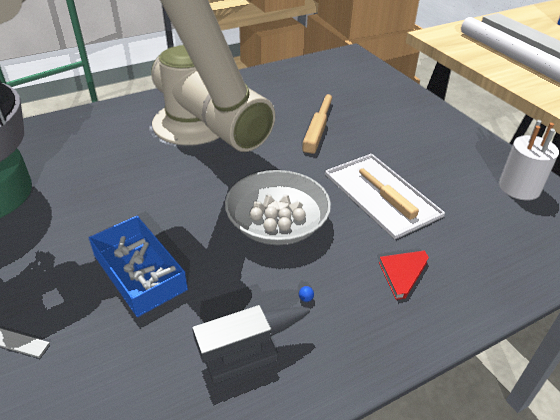

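The top view shows the tray at about (187,198) with the small stick, handle away from the robot. The dish is at (281,207), the bin at (397,207), and a large decoy stick lies at (170,315). A blue decoy ball is at (301,135). Next I'll refine the stick, the dish and the media.

```bash
python3 - <<'E'
from h import *
from scipy.optimize import least_squares
im=cv2.imread("pics/top0.png"); d=np.load("topd.npy")
full=np.ones(d.shape,bool)
v,u=np.nonzero(full&(d>0)); P=pts("top",full,d)
print("top cam",np.round(np.linalg.inv(np.array(ctrl.get_calibration("top")["world_to_cam"]))[:3,3]))
# bench height
b=P[(abs(P[:,0]-600)<20)&(abs(P[:,1]-170)<15)]; print("bench z",np.median(b[:,2]))
# stick in tray
hsv=cv2.cvtColor(im,cv2.COLOR_BGR2HSV)
w=(hsv[...,1]>60)&(hsv[...,0]>5)&(hsv[...,0]<30)
S=pts("top",w,d); S=S[(abs(S[:,0]-525)<135)&(abs(S[:,1]-295)<75)&(S[:,2]>5)]
c=S[:,:2].mean(0);A=np.linalg.svd(S[:,:2]-c)[2][0];A*=-np.sign(A[0]);t=(S[:,:2]-c)@A
o=(S[:,:2]-c)@np.array([-A[1],A[0]])
print("stick n",len(S),"ends",c+A*t.max(),c+A*t.min(),"len",np.ptp(t),"dir deg",np.degrees(np.arctan2(A[1],A[0])),"ztop handle",np.percentile(S[t<0,2],[10,50,90]),"wid",np.ptp(o[t<-10]))
# tray floor / lip
T=P[(abs(P[:,0]-525)<160)&(abs(P[:,1]-295)<95)]
q=T[T[:,2]>2.0]; print("tray ext",np.percentile(q,[1,99],axis=0))
# dish rim
D=P[np.hypot(P[:,0]-485,P[:,1]-19)<130]; r=D[D[:,2]>50]
for k in range(3):
    f=least_squares(lambda p:np.hypot(r[:,0]-p[0],r[:,1]-p[1])-p[2],[485,19,113],loss="soft_l1")
print("dish",f.x,len(r),"floor z",np.percentile(D[:,2],2))
ims=[]
for cam,c0 in(("top",(281,207)),("scene",(278,208))):
    i=cv2.imread(f"pics/{cam}0.png");x,y=c0
    ims.append(cv2.resize(i[y-38:y+38,x-38:x+38],(390,390),interpolation=cv2.INTER_CUBIC))
cv2.imwrite("pics/crop.png",np.hstack(ims))
E
```

```text
top cam [ 310.   23. 1137.]
bench z -0.45024510313226074
stick n 474 ends [426.49242186 287.95848473] [620.2759752  296.93113226] len 193.9911697660035 dir deg -177.34896018853505 ztop handle [24.83817929 27.58791512 30.4455573 ] wid 24.301118008371567
tray ext [[375.91481663 208.41896534   2.03226231]
 [664.5823688  379.40749445  30.28390214]]
dish [482.15095618  20.96118061 110.73642328] 850 floor z -2.6430183226219013
```

View pics/crop.png

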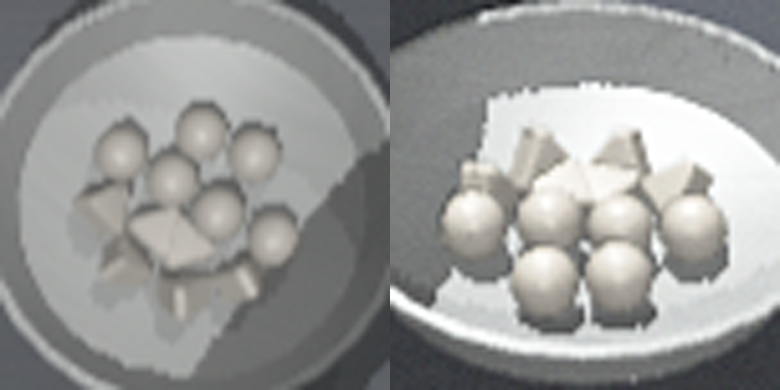

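The crop shows six balls on the far/right side and six triangles on the near/left side, as expected. From that, dish x points about 152° in world. I'll grip near the butt and move there first.

>>> {"op": "apply_moves", "data": {"rows": [0.076, -0.064, 0, 0.05, 0.152, -0.128, 0, 0.1, 0.228, -0.192, 0, 0.15, 0.304, -0.256, 0, 0.185, 0.38, -0.32, 0, 0.185], "gripper": -1, "force": 20}}

```text
t: 1.15
eef_pos: [336.4, -272.5, 231.5]
tool_rot: [1.0, 0.021, 0.0, 0.0]
contact_force: [1.2, -0.0, 0.5]
opening: 85.9
grasp_force: 0.0
```

```bash
cat >> h.py <<'E'
def to(x,y,z,a=2.65):
    s=ctrl.get_state();M=R.from_quat(s["tool_rot"]).as_matrix()
    d=M.T@(np.array([x,y,z])-s["eef_pos"]);yaw=np.degrees(np.arctan2(M[1,0],M[0,0]))
    print("t",round(s["t"],2),"p",np.round(s["eef_pos"],1),"yaw",round(yaw,2),"tilt",round(np.degrees(np.arccos(-M[2,2])),2),"j",np.round(s["joints"],2),"rows",np.round(d/500,3),"turn",round((yaw-a)/120,3))
E
python3 -c "
from h import *
to(603,296,120)"
```

```text
t 1.15 p [ 336.4 -272.5  231.5] yaw 2.44 tilt 0.03 j [-0.96  0.17  1.6   0.    1.37  0.57] rows [ 0.581 -1.113  0.223] turn -0.002
```

>>> {"op": "apply_moves", "data": {"rows": [0.04, -0.08, 0, 0, 0.08, -0.16, 0, 0, 0.12, -0.24, 0, 0, 0.16, -0.32, 0, 0, 0.2, -0.4, 0, 0]}}

```text
t: 1.65
eef_pos: [427.3, -68.2, 231.6]
tool_rot: [1.0, 0.023, 0.0, 0.0]
contact_force: [0.4, -0.2, -0.1]
opening: 85.3
grasp_force: 0.0
```

>>> {"op": "apply_moves", "data": {"rows": [0.04, -0.08, 0, 0, 0.08, -0.16, 0, 0, 0.12, -0.24, 0, 0, 0.16, -0.32, 0, 0, 0.2, -0.4, 0, 0]}}

```text
t: 2.15
eef_pos: [518.2, 136.3, 231.5]
tool_rot: [1.0, 0.023, 0.0, 0.0]
contact_force: [1.2, -0.3, 0.3]
opening: 85.4
grasp_force: 0.0
```

>>> {"op": "apply_moves", "data": {"rows": [0.05, -0.08, 0, 0, 0.1, -0.16, 0.04, 0, 0.15, -0.24, 0.1, 0, 0.181, -0.313, 0.16, 0, 0.181, -0.313, 0.223, 0]}}

```text
t: 2.65
eef_pos: [601.9, 298.6, 118.5]
tool_rot: [1.0, 0.024, 0.001, -0.001]
contact_force: [-0.1, -0.5, -0.4]
opening: 85.4
grasp_force: 0.0
```

```bash
python3 - <<'E'
from h import *
im,d=ctrl.snapshot("scene")
to(603,296,5)
for n in("stick_butt","stick_tip","stick_grip","stick"):
    for r in ctrl.tip_of(n,"scene"): print(n,round(r["conf"],2),np.round(r["point"]))
hsv=cv2.cvtColor(im,cv2.COLOR_BGR2HSV)
w=(hsv[...,1]>60)&(hsv[...,0]>5)&(hsv[...,0]<30)
S=pts("scene",w,d); S=S[(abs(S[:,0]-525)<115)&(abs(S[:,1]-295)<40)&(S[:,2]>5)&(S[:,2]<40)]
c=S[:,:2].mean(0);A=np.linalg.svd(S[:,:2]-c)[2][0];A*=-np.sign(A[0]);t=(S[:,:2]-c)@A
print("ends",c+A*t.max(),c+A*t.min(),np.degrees(np.arctan2(A[1],A[0])))
E
```

```text
t 2.7 p [598.9 296.7 111.4] yaw 2.75 tilt 0.55 j [0.28 0.69 1.1  0.   1.36 1.81] rows [0.01  0.001 0.213] turn 0.001
stick_butt 0.63 [286. 225.  16.]
stick_tip 0.88 [ 86. 415.  18.]
stick_tip 0.7 [434. 291.  15.]
stick_tip 0.35 [500.  37.  29.]
stick_grip 0.71 [194. 311.  18.]
stick_grip 0.69 [534. 297.  17.]
stick 0.86 [181. 319.   3.]
stick 0.81 [526. 295.   0.]
ends [426.97558407 285.25902918] [624.1068804  295.77790647] -176.94560804463518
```

>>> {"op": "apply_moves", "data": {"rows": [0.004, 0, 0.06, 0, 0.004, 0, 0.12, 0, 0.004, 0, 0.17, 0, 0.004, 0, 0.19, 0, 0.004, 0, 0.19, 0]}}

```text
t: 3.4
eef_pos: [603.4, 294.3, 25.7]
tool_rot: [1.0, 0.022, 0.0, -0.0]
contact_force: [-0.6, 0.3, 0.7]
opening: 85.5
grasp_force: 0.0
```

```bash
python3 -c "
from h import *
to(603,296,6)"
```

```text
t 3.4 p [603.4 294.3  25.7] yaw 2.55 tilt 0.04 j [ 0.28  0.78  1.19 -0.    1.18  1.8 ] rows [-0.001 -0.003  0.039] turn -0.001
```

>>> {"op": "apply_moves", "data": {"rows": [0, 0, 0.02, 0, 0, 0, 0.036, 0, 0, 0, 0.036, 0, 0, 0, 0.036, 0, 0, 0, 0.036, 0]}}

```text
t: 3.9
eef_pos: [603.3, 295.0, 7.3]
tool_rot: [1.0, 0.023, 0.0, -0.0]
contact_force: [0.3, -0.2, 0.2]
opening: 85.6
grasp_force: 0.0
```

>>> {"op": "apply_moves", "data": {"rows": [0, 0, 0, 0, 0, 0, 0, 0, 0, 0, 0, 0, 0, 0, 0, 0, 0, 0, 0, 0], "gripper": 0.39}}

```text
t: 4.4
eef_pos: [603.1, 294.9, 7.0]
tool_rot: [1.0, 0.023, 0.0, -0.0]
contact_force: [0.4, 0.4, 1.9]
opening: 26.0
grasp_force: 11.7
```

>>> {"op": "apply_moves", "data": {"rows": [0, 0, 0, 0, 0, 0, 0, 0, 0, 0, 0, 0, 0, 0, 0, 0, 0, 0, 0, 0]}}

```text
t: 4.9
eef_pos: [603.1, 294.9, 7.0]
tool_rot: [1.0, 0.023, 0.0, -0.0]
contact_force: [0.5, -0.1, 1.5]
opening: 26.7
grasp_force: 11.8
```

>>> {"op": "apply_moves", "data": {"rows": [0, 0, 0, 0, 0, 0, 0, 0, 0, 0, 0, 0, 0, 0, 0, 0, 0, 0, 0, 0], "gripper": 0.37}}

```text
t: 5.4
eef_pos: [603.0, 294.8, 6.7]
tool_rot: [1.0, 0.023, -0.0, 0.0]
contact_force: [0.3, 0.2, -0.4]
opening: 26.7
grasp_force: 0.0
```

>>> {"op": "apply_moves", "data": {"rows": [0, 0, 0, 0, 0, 0, 0, 0, 0, 0, 0, 0, 0, 0, 0, 0, 0, 0, 0, 0], "gripper": 0.377}}

```text
t: 5.9
eef_pos: [603.0, 294.9, 6.8]
tool_rot: [1.0, 0.023, -0.0, 0.0]
contact_force: [-0.2, 0.0, -0.2]
opening: 27.0
grasp_force: 1.8
```

>>> {"op": "apply_moves", "data": {"rows": [0, 0, -0.02, 0, 0, 0, -0.04, 0, 0, 0, -0.06, 0, 0, 0, -0.08, 0, 0, 0, -0.1, 0]}}

```text
t: 6.4
eef_pos: [603.2, 294.9, 58.1]
tool_rot: [1.0, 0.023, 0.0, -0.0]
contact_force: [0.6, -0.3, -0.6]
opening: 26.6
grasp_force: 0.0
```

```bash
cat >> h.py <<'E'
def stick(cam="scene",lo=420,hi=660,y0=230,y1=345):
    im,d=ctrl.snapshot(cam);hsv=cv2.cvtColor(im,cv2.COLOR_BGR2HSV)
    w=(hsv[...,1]>60)&(hsv[...,0]>5)&(hsv[...,0]<30)
    S=pts(cam,w,d);S=S[(S[:,0]>lo-30)&(S[:,0]<hi)&(S[:,1]>y0)&(S[:,1]<y1)&(S[:,2]>2)&(S[:,2]<260)]
    c=np.median(S,0);S=S[np.linalg.norm(S-c,axis=1)<130];c=S.mean(0);A=np.linalg.svd(S-c)[2][0];A*=-np.sign(A[0]);t=(S-c)@A
    print(cam,"n",len(S),"tip end",np.round(c+A*t.max()),"butt",np.round(c+A*t.min()),"decl",round(np.degrees(np.arcsin(-A[2])),1),"dir",round(np.degrees(np.arctan2(A[1],A[0])),1),"len",round(np.ptp(t)))
    return im
E
python3 -c "
from h import *
im=stick();cv2.imwrite('pics/l1.png',im[120:260,300:480]);stick('top')
print(ctrl.tip_of('stick_tip','scene'));to(603,296,66)"
```

```text
scene n 723 tip end [431. 287.  21.] butt [625. 289.  23.] decl 0.4 dir -179.2 len 195
top n 47 tip end [515. 281.  22.] butt [560. 283.  24.] decl 2.2 dir -177.6 len 45
[{'point': [430.5, 290.6, 17.5], 'conf': 0.72}, {'point': [86.3, 413.9, 18.8], 'conf': 0.72}]
t 6.55 p [603.3 295.   57.7] yaw 2.6 tilt 0.09 j [ 0.28  0.74  1.16 -0.    1.24  1.8 ] rows [-0.001 -0.002 -0.017] turn -0.0
```

>>> {"op": "apply_moves", "data": {"rows": [0, 0, 0.0, 0, 0, 0, 0.03, 0, 0, 0, 0.07, 0, 0, 0, 0.1, 0, 0, 0, 0.1, 0], "gripper": 0.25}}

```text
t: 7.05
eef_pos: [601.7, 294.4, 4.1]
tool_rot: [1.0, 0.023, -0.002, 0.001]
contact_force: [-0.1, -0.8, 0.0]
opening: 32.0
grasp_force: 0.0
```

>>> {"op": "apply_moves", "data": {"rows": [0, 0, 0, 0, 0, 0, 0, 0, 0, 0, 0, 0, 0, 0, 0, 0, 0, 0, 0, 0], "gripper": 0.385}}

```text
t: 7.55
eef_pos: [603.2, 294.9, 7.2]
tool_rot: [1.0, 0.023, 0.0, -0.0]
contact_force: [0.4, 1.0, -0.6]
opening: 26.3
grasp_force: 0.3
```

>>> {"op": "apply_moves", "data": {"rows": [0, 0, -0.02, 0, 0, 0, -0.04, 0, 0, 0, -0.06, 0, 0, 0, -0.08, 0, 0, 0, -0.1, 0]}}

```text
t: 8.05
eef_pos: [603.1, 294.9, 58.1]
tool_rot: [1.0, 0.023, 0.0, -0.0]
contact_force: [-0.5, -0.3, -1.0]
opening: 26.2
grasp_force: 0.0
```

```bash
python3 -c "
from h import *
im=stick();cv2.imwrite('pics/l2.png',im[120:260,300:480])
to(603,296,66)"
```

```text
scene n 725 tip end [432. 284.  21.] butt [625. 290.  22.] decl 0.3 dir -178.2 len 193
t 8.1 p [603.9 295.1  59.8] yaw 2.6 tilt 0.2 j [ 0.28  0.74  1.16 -0.    1.24  1.8 ] rows [-0.002 -0.002 -0.012] turn -0.0
```

>>> {"op": "apply_moves", "data": {"rows": [0, 0, 0.0, 0, 0, 0, 0.03, 0, 0, 0, 0.07, 0, 0, 0, 0.1, 0, 0, 0, 0.1, 0], "gripper": 0.25}}

```text
t: 8.6
eef_pos: [601.7, 294.4, 4.1]
tool_rot: [1.0, 0.023, -0.002, 0.001]
contact_force: [-0.1, -0.9, -0.1]
opening: 32.1
grasp_force: 0.0
```

>>> {"op": "apply_moves", "data": {"rows": [0, 0, 0, 0, 0, 0, 0, 0, 0, 0, 0, 0, 0, 0, 0, 0, 0, 0, 0, 0], "gripper": 0.392}}

```text
t: 9.1
eef_pos: [603.2, 294.9, 7.2]
tool_rot: [1.0, 0.023, 0.0, -0.0]
contact_force: [-0.2, 0.8, -0.6]
opening: 25.8
grasp_force: 1.0
```

>>> {"op": "apply_moves", "data": {"rows": [0, 0, -0.02, 0, 0, 0, -0.04, 0, 0, 0, -0.06, 0, 0, 0, -0.08, 0, 0, 0, -0.1, 0]}}

```text
t: 9.6
eef_pos: [603.1, 294.9, 58.0]
tool_rot: [1.0, 0.023, 0.0, -0.0]
contact_force: [-0.6, 1.0, -0.4]
opening: 26.0
grasp_force: 0.9
```

```bash
python3 -c "
from h import *
im=stick();cv2.imwrite('pics/l3.png',im[120:260,300:480])
to(603,296,66)"
```

```text
scene n 487 tip end [441. 280.  13.] butt [626. 290.  76.] decl 18.6 dir -176.8 len 195
t 9.65 p [603.9 295.1  59.8] yaw 2.6 tilt 0.2 j [0.28 0.74 1.16 0.   1.24 1.8 ] rows [-0.002 -0.002 -0.012] turn -0.0
```

>>> {"op": "apply_moves", "data": {"rows": [0, 0, -0.027, 0, 0, 0, -0.054, 0, 0, 0, -0.081, 0, 0, 0, -0.108, 0, 0, 0, -0.134, 0]}}

```text
t: 10.15
eef_pos: [603.1, 294.9, 125.2]
tool_rot: [1.0, 0.023, 0.0, -0.0]
contact_force: [-0.2, 0.4, 0.3]
opening: 26.0
grasp_force: 0.9
```

```bash
python3 -c "
from h import *
im=stick();cv2.imwrite('pics/l4.png',im)
to(603,296,66)"
```

```text
scene n 457 tip end [480. 279.  11.] butt [624. 289. 143.] decl 42.6 dir -176.1 len 196
t 10.2 p [603.9 295.1 127.6] yaw 2.6 tilt 0.25 j [ 0.28  0.67  1.08 -0.    1.38  1.8 ] rows [-0.002 -0.002  0.123] turn -0.0
```

>>> {"op": "apply_moves", "data": {"rows": [0, 0, 0, 0, 0, 0, 0, 0, 0, 0, 0, 0, 0, 0, 0, 0, 0, 0, 0, 0], "gripper": 1, "force": 100}}

```text
t: 10.7
eef_pos: [604.5, 295.1, 125.6]
tool_rot: [1.0, 0.022, 0.002, -0.001]
contact_force: [4.9, 1.8, 9.2]
opening: 24.0
grasp_force: 98.3
```

>>> {"op": "apply_moves", "data": {"rows": [0, 0, -0.02, 0, 0, 0, -0.06, 0, 0, 0, -0.12, 0, 0, 0, -0.18, 0, 0, 0, -0.22, 0]}}

```text
t: 11.2
eef_pos: [603.0, 294.9, 235.9]
tool_rot: [1.0, 0.023, 0.001, -0.0]
contact_force: [0.6, -0.7, -1.0]
opening: 23.6
grasp_force: 98.2
```

```bash
python3 -c "
from h import *
im=stick(y0=200);cv2.imwrite('pics/l5.png',im)
print([(np.round(r['point']),r['conf']) for r in ctrl.tip_of('stick_tip','scene')])
to(603,296,66)"
```

```text
scene n 540 tip end [484. 280. 118.] butt [625. 289. 252.] decl 43.6 dir -176.4 len 195
[(array([480., 288., 120.]), 0.77), (array([ 84., 412.,  19.]), 0.65)]
t 11.3 p [603.6 295.1 236.6] yaw 2.6 tilt 0.27 j [ 0.28  0.6   0.9  -0.    1.63  1.8 ] rows [-0.003 -0.002  0.341] turn -0.0
```

View pics/l5.png

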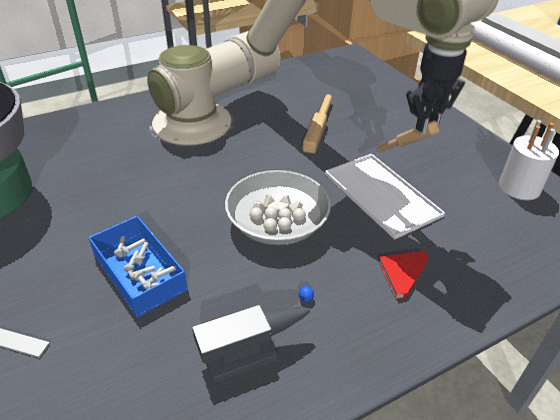

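The stick is held at about 43° with its tip around (383,148) and the tray is empty; the media are unchanged. Next I'll plan the entry and the sweeps.

```bash
cat >> h.py <<'E'
OFF=np.array([117,8,114.]); C=np.array([483.,20.]); a=np.radians(152); X=np.array([np.cos(a),np.sin(a)]); Y=np.array([-X[1],X[0]])
def plan(wps,step=16,start=None,zadd=3):
    """wps: dish xy(mm) or xyz; prints calls of 5 rows each, relative to each call's start"""
    s=ctrl.get_state();M=R.from_quat(s["tool_rot"]).as_matrix();p0=s["eef_pos"] if start is None else np.array(start)
    th=np.arctan2(M[1,0],M[0,0]);M=np.array([[np.cos(th),np.sin(th),0],[np.sin(th),-np.cos(th),0],[0,0,-1]]).T.T
    def w(q):
        r=np.hypot(q[0],q[1]);z=q[2] if len(q)>2 else 20+zadd+max(0,r-49)*.287
        return np.r_[C+q[0]*X+q[1]*Y,z]+OFF
    P=[p0]
    for q in wps:
        t=w(q);n=max(1,int(np.ceil(np.linalg.norm(t-P[-1])/step)))
        if len(q)>3: n=max(1,int(np.ceil(np.linalg.norm(t-P[-1])/q[3])))
        A=P[-1];P+= [A+(t-A)*k/n for k in range(1,n+1)]
    P=P[1:]
    while len(P)%5:P.append(P[-1])
    b=p0
    for i in range(0,len(P),5):
        print([float(x) for k in P[i:i+5] for x in np.r_[np.round(M.T@(k-b)/500,3),0]]);b=P[i+4]
    print("end tcp",np.round(P[-1]))
E
python3 -c "
from h import *
to(603,296,66)
plan([(-25,72,95,45),(-25,72,32),(-58,40),(-60,18),(30,15)])"
```

```text
t 11.3 p [603.6 295.1 236.6] yaw 2.6 tilt 0.27 j [ 0.28  0.6   0.9  -0.    1.63  1.8 ] rows [-0.003 -0.002  0.341] turn -0.0
[-0.008, 0.085, 0.007, 0.0, -0.015, 0.171, 0.014, 0.0, -0.023, 0.256, 0.021, 0.0, -0.031, 0.341, 0.028, 0.0, -0.039, 0.427, 0.035, 0.0]
[-0.008, 0.085, 0.007, 0.0, -0.015, 0.171, 0.014, 0.0, -0.023, 0.256, 0.021, 0.0, -0.023, 0.256, 0.052, 0.0, -0.023, 0.256, 0.084, 0.0]
[0.0, 0.0, 0.032, 0.0, 0.0, 0.0, 0.063, 0.0, 0.03, -0.007, 0.065, 0.0, 0.06, -0.014, 0.067, 0.0, 0.089, -0.021, 0.069, 0.0]
[0.013, -0.018, 0.002, 0.0, 0.026, -0.036, 0.004, 0.0, 0.001, -0.052, 0.006, 0.0, -0.025, -0.068, 0.007, 0.0, -0.05, -0.084, 0.008, 0.0]
[-0.025, -0.016, 0.001, 0.0, -0.051, -0.032, 0.003, 0.0, -0.076, -0.048, 0.004, 0.0, -0.076, -0.048, 0.004, 0.0, -0.076, -0.048, 0.004, 0.0]
end tcp [566.  29. 137.]
```

>>> {"op": "apply_moves", "data": {"rows": [-0.008, 0.085, 0.007, 0, -0.015, 0.171, 0.014, 0, -0.023, 0.256, 0.021, 0, -0.031, 0.341, 0.028, 0, -0.039, 0.427, 0.035, 0]}}

```text
t: 11.8
eef_pos: [592.2, 79.1, 214.4]
tool_rot: [1.0, 0.023, -0.002, -0.0]
contact_force: [0.8, -0.2, -0.8]
opening: 24.2
grasp_force: 98.3
```

>>> {"op": "apply_moves", "data": {"rows": [-0.008, 0.085, 0.007, 0, -0.015, 0.171, 0.014, 0, -0.023, 0.256, 0.021, 0, -0.023, 0.256, 0.03, 0, -0.023, 0.256, 0.03, 0]}}

```text
t: 12.3
eef_pos: [586.6, -48.1, 199.3]
tool_rot: [1.0, 0.022, -0.002, -0.001]
contact_force: [-0.7, 0.3, -0.6]
opening: 23.8
grasp_force: 98.5
```

```bash
python3 -c "
from h import *
im=stick(y0=-110,y1=20);stick('top',y0=-110,y1=20);cv2.imwrite('pics/m1.png',cv2.resize(im[120:270,180:380],(800,600)))
print([(np.round(r['point']),r['conf']) for c in('scene','top') for r in ctrl.tip_of('stick_tip',c)])
to(603,296,66)
plan([(-25,72,32),(-58,40),(-60,18),(30,15)])"
```

```text
return _methods._mean(a, axis=axis, dtype=dtype,
  ret = um.true_divide(
h.py:21: RuntimeWarning: Mean of empty slice.
  c=np.median(S,0);S=S[np.linalg.norm(S-c,axis=1)<130];c=S.mean(0);A=np.linalg.svd(S-c)[2][0];A*=-np.sign(A[0]);t=(S-c)@A
Traceback (most recent call last):
  File "h.py", line 22, in stick
    print(cam,"n",len(S),"tip end",np.round(c+A*t.max()),"butt",np.round(c+A*t.min()),"decl",round(np.degrees(np.arcsin(-A[2])),1),"dir",round(np.degrees(np.arctan2(A[1],A[0])),1),"len",round(np.ptp(t)))
                                                ~~~~~^^
ValueError: zero-size array to reduction operation maximum which has no identity
```

```bash
python3 -c "
from h import *
im,_=ctrl.snapshot('scene');cv2.imwrite('pics/m1.png',cv2.resize(im[120:270,180:380],(800,600)))
print([(np.round(r['point']),r['conf']) for r in ctrl.tip_of('stick_tip','scene')])
to(603,296,66)
plan([(-25,72,32),(-58,40),(-60,18),(30,15)])"
```

```text
[(array([467., -53.,  88.]), 0.63), (array([ 83., 411.,  18.]), 0.58)]
t 12.5 p [587.5 -46.4 201.2] yaw 2.7 tilt 0.02 j [-0.28  0.47  1.24  0.    1.43  1.24] rows [ 0.063 -0.683  0.27 ] turn 0.0
[0.0, 0.0, 0.028, 0.0, 0.001, 0.001, 0.055, 0.0, 0.001, 0.001, 0.083, 0.0, 0.001, 0.002, 0.11, 0.0, 0.031, -0.005, 0.112, 0.0]
[0.03, -0.007, 0.002, 0.0, 0.06, -0.014, 0.004, 0.0, 0.073, -0.032, 0.006, 0.0, 0.086, -0.05, 0.008, 0.0, 0.06, -0.066, 0.01, 0.0]
[-0.025, -0.016, 0.001, 0.0, -0.051, -0.032, 0.003, 0.0, -0.076, -0.049, 0.004, 0.0, -0.101, -0.065, 0.005, 0.0, -0.126, -0.081, 0.007, 0.0]
end tcp [566.  29. 137.]
```

View pics/m1.png

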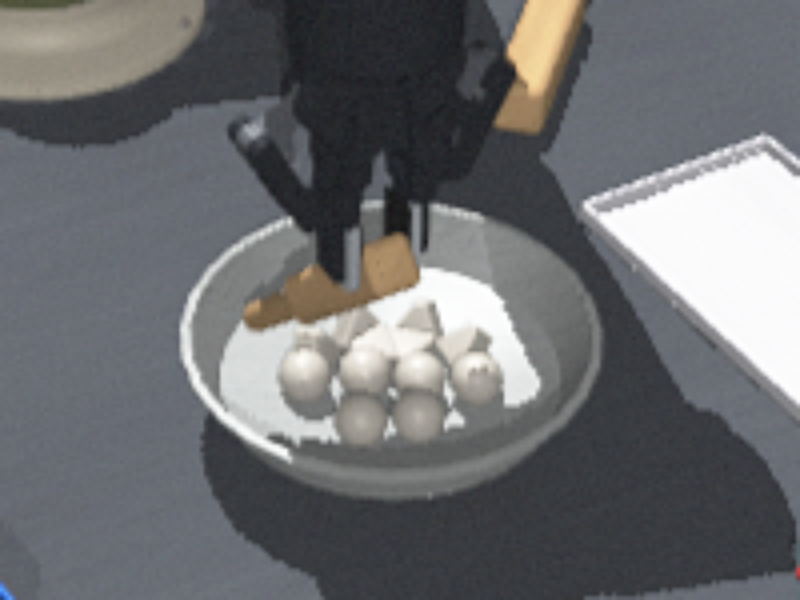

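The tip is where I expected it (about (255,312) in the crop, over the near-left dish slope). Lowering in and sweeping.

>>> {"op": "apply_moves", "data": {"rows": [0, 0, 0.028, 0, 0, 0, 0.055, 0, 0, 0, 0.083, 0, 0, 0, 0.108, 0, 0.03, -0.005, 0.11, 0]}}

```text
t: 13.0
eef_pos: [601.1, -43.7, 144.8]
tool_rot: [1.0, 0.023, -0.002, -0.0]
contact_force: [-0.7, -0.6, -0.7]
opening: 23.8
grasp_force: 98.5
```

>>> {"op": "apply_moves", "data": {"rows": [0.03, -0.007, 0.002, 0, 0.06, -0.014, 0.004, 0, 0.073, -0.032, 0.006, 0, 0.086, -0.05, 0.008, 0, 0.06, -0.066, 0.01, 0]}}

```text
t: 13.5
eef_pos: [631.8, -9.0, 140.9]
tool_rot: [1.0, 0.023, 0.0, 0.0]
contact_force: [-0.3, -0.3, -0.0]
opening: 23.5
grasp_force: 98.5
```

>>> {"op": "apply_moves", "data": {"rows": [-0.025, -0.016, 0.001, 0, -0.051, -0.032, 0.003, 0, -0.076, -0.049, 0.004, 0, -0.101, -0.065, 0.005, 0, -0.126, -0.081, 0.007, 0]}}

```text
t: 14.0
eef_pos: [567.7, 27.9, 139.2]
tool_rot: [1.0, 0.023, 0.004, 0.001]
contact_force: [21.6, -5.5, 16.5]
opening: 23.8
grasp_force: 101.3
```

```bash
python3 -c "
from h import *
to(603,296,66)
im,_=ctrl.snapshot('scene');cv2.imwrite('pics/m2.png',cv2.resize(im[130:260,200:360],(739,600)))
for n in('ball1','tri1'): print(n,[np.round(X@(r['point'][:2]-C)).tolist()+np.round(Y@(np.array(r['point'][:2])-C)).tolist()+[round(r['conf'],2)] for r in ctrl.tip_of(n,'scene') for X,Y in [((X),(Y))]] if 0 else [(round(float(X@(np.array(r['point'][:2])-C))),round(float(Y@(np.array(r['point'][:2])-C))),round(r['point'][2]),round(r['conf'],2)) for r in ctrl.tip_of(n,'scene')])
plan([(58,8),(60,-28),(-25,-22)])"
```

```text
t 14.0 p [567.7  27.9 139.2] yaw 2.66 tilt 0.45 j [-0.16  0.49  1.4  -0.    1.25  1.37] rows [ 0.094 -0.533  0.146] turn 0.0
ball1 [(-23, -39, 23, 0.65), (5, -50, 29, 0.6), (-36, -15, 26, 0.57), (41, 38, 34, 0.51), (-6, -14, 28, 0.44), (-12, 46, 30, 0.41)]
tri1 [(22, -20, 20, 0.39), (21, 44, 19, 0.38), (34, -5, 26, 0.36), (47, 18, 15, 0.36)]
[-0.022, -0.021, 0.0, 0.0, -0.044, -0.042, 0.0, 0.0, -0.033, -0.063, -0.001, 0.0, -0.022, -0.084, -0.003, 0.0, -0.011, -0.106, -0.004, 0.0]
[0.023, 0.016, 0.002, 0.0, 0.047, 0.032, 0.003, 0.0, 0.07, 0.048, 0.005, 0.0, 0.093, 0.065, 0.007, 0.0, 0.117, 0.081, 0.008, 0.0]
[0.023, 0.016, 0.002, 0.0, 0.023, 0.016, 0.002, 0.0, 0.023, 0.016, 0.002, 0.0, 0.023, 0.016, 0.002, 0.0, 0.023, 0.016, 0.002, 0.0]
end tcp [632.  36. 137.]
```

View pics/m2.png

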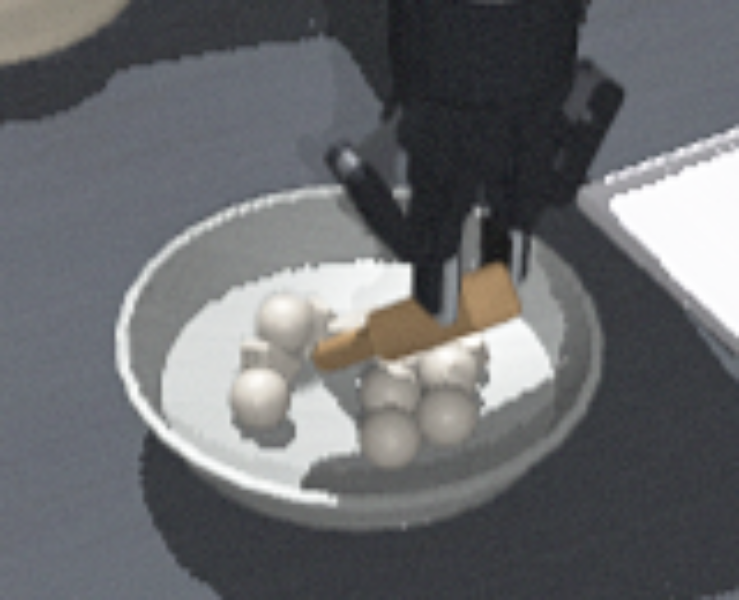

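One ball (at about (285,320) in the crop) has gone up to the triangle side, and four balls remain near (420,420). The reaction was 22 N, so I'll go on slightly higher and bring triangles back.

>>> {"op": "apply_moves", "data": {"rows": [-0.022, -0.021, -0.008, 0, -0.044, -0.042, -0.008, 0, -0.033, -0.063, -0.008, 0, -0.022, -0.084, -0.01, 0, -0.011, -0.106, -0.01, 0]}}

```text
t: 14.65
eef_pos: [558.3, 78.8, 143.1]
tool_rot: [1.0, 0.024, -0.0, 0.003]
contact_force: [1.8, -16.4, 4.2]
opening: 23.7
grasp_force: 106.3
```

>>> {"op": "apply_moves", "data": {"rows": [0.023, 0.016, 0.002, 0, 0.047, 0.032, 0.003, 0, 0.07, 0.048, 0.005, 0, 0.093, 0.065, 0.007, 0, 0.117, 0.081, 0.008, 0]}}

```text
t: 15.15
eef_pos: [617.6, 42.7, 137.9]
tool_rot: [1.0, 0.023, -0.003, -0.001]
contact_force: [-2.7, -0.1, 2.9]
opening: 23.6
grasp_force: 100.1
```

```bash
cat >> h.py <<'E'
def media(cam="scene"):
    for n in('ball1','tri1'): print(n,[(round(float(X@(np.array(r['point'][:2])-C))),round(float(Y@(np.array(r['point'][:2])-C))),round(r['point'][2]),round(r['conf'],2)) for r in ctrl.tip_of(n,cam) if np.hypot(*(np.array(r['point'][:2])-C))<130])
E
python3 -c "
from h import *
to(603,296,66)
im=stick(y0=-60,y1=110);cv2.imwrite('pics/m3.png',cv2.resize(im[130:260,200:360],(739,600)))
print([(np.round(r['point']),r['conf']) for r in ctrl.tip_of('stick_tip','scene')])
media()"
```

```text
t 15.15 p [617.6  42.7 137.9] yaw 2.61 tilt 0.3 j [-0.12  0.58  1.24  0.    1.33  1.4 ] rows [-0.005 -0.507  0.144] turn -0.0
scene n 447 tip end [503.  25.  34.] butt [640.  39. 157.] decl 42.0 dir -174.2 len 185
[(array([493.,  37.,  26.]), 0.81), (array([572.,  40.,  99.]), 0.49)]
ball1 [(42, 30, 27, 0.71), (-48, -11, 23, 0.59), (-42, 15, 26, 0.55), (-33, -47, 29, 0.52), (-12, 22, 27, 0.52), (-15, 45, 26, 0.49)]
tri1 [(-18, -8, 20, 0.64), (54, -23, 25, 0.62), (20, 43, 14, 0.57), (52, 2, 16, 0.56)]
```

View pics/m3.png

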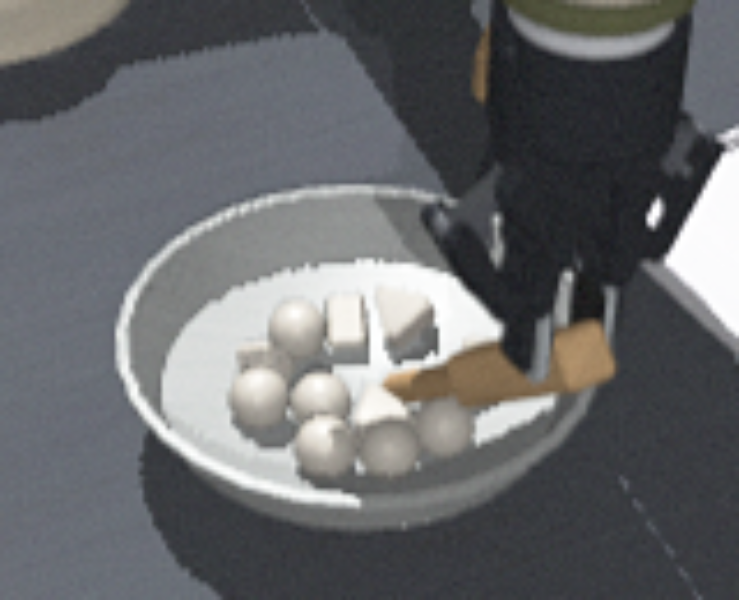

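Balls are at crop (297,328) and in the lower group; a triangle at (382,405) has come over to the ball side. Lift over and repeat the ball stroke.

```bash
python3 -c "
from h import *
to(603,296,66)
plan([(-8,-18,85,35),(-66,22,85,35),(-66,22,30,28),(-60,20),(28,18)],step=18,zadd=5)"
```

```text
t 15.35 p [617.7  42.8 138.2] yaw 2.59 tilt 0.13 j [-0.12  0.58  1.24  0.    1.33  1.4 ] rows [-0.006 -0.507  0.145] turn -0.0
[-0.002, 0.003, -0.061, 0.0, -0.005, 0.005, -0.122, 0.0, 0.015, 0.048, -0.122, 0.0, 0.035, 0.09, -0.122, 0.0, 0.055, 0.133, -0.122, 0.0]
[0.0, 0.0, 0.055, 0.0, 0.0, -0.0, 0.11, 0.0, -0.008, -0.01, 0.112, 0.0, -0.038, -0.028, 0.113, 0.0, -0.068, -0.047, 0.115, 0.0]
[-0.03, -0.019, 0.002, 0.0, -0.06, -0.037, 0.003, 0.0, -0.09, -0.056, 0.005, 0.0, -0.09, -0.056, 0.005, 0.0, -0.09, -0.056, 0.005, 0.0]
end tcp [567.  25. 139.]
```

>>> {"op": "apply_moves", "data": {"rows": [-0.002, 0.003, -0.061, 0, -0.005, 0.005, -0.122, 0, 0.02, 0.058, -0.122, 0, 0.055, 0.133, -0.122, 0, 0.055, 0.133, -0.122, 0]}}

```text
t: 15.85
eef_pos: [650.1, -25.8, 199.0]
tool_rot: [1.0, 0.021, 0.001, 0.0]
contact_force: [-1.1, -0.2, -1.2]
opening: 23.9
grasp_force: 100.5
```

>>> {"op": "apply_moves", "data": {"rows": [0, 0, 0.055, 0, 0, 0, 0.11, 0, -0.008, -0.01, 0.112, 0, -0.038, -0.028, 0.113, 0, -0.068, -0.047, 0.115, 0]}}

```text
t: 16.35
eef_pos: [613.7, 0.1, 143.4]
tool_rot: [1.0, 0.023, 0.001, -0.0]
contact_force: [0.0, -0.1, -0.3]
opening: 23.8
grasp_force: 100.4
```

>>> {"op": "apply_moves", "data": {"rows": [-0.03, -0.019, 0.002, 0, -0.06, -0.037, 0.003, 0, -0.09, -0.056, 0.005, 0, -0.09, -0.056, 0.005, 0, -0.09, -0.056, 0.005, 0]}}

```text
t: 16.85
eef_pos: [568.2, 25.4, 141.0]
tool_rot: [1.0, 0.023, 0.001, 0.0]
contact_force: [0.6, -0.4, -1.5]
opening: 23.7
grasp_force: 100.4
```

```bash
python3 -c "
from h import *
to(603,296,66)
im=stick(y0=-60,y1=110);cv2.imwrite('pics/m4.png',cv2.resize(im[130:260,200:360],(739,600)))
media()
plan([(30,15,85,35),(75,-28,85,35),(75,-28,33,28),(55,-26),(-30,-20)],step=18,zadd=5)"
```

```text
t 16.85 p [568.2  25.4 141. ] yaw 2.63 tilt 0.12 j [-0.16  0.49  1.39  0.    1.26  1.36] rows [ 0.094 -0.537  0.15 ] turn -0.0
scene n 396 tip end [458.   9.  35.] butt [593.  22. 161.] decl 42.9 dir -174.6 len 185
ball1 [(-48, -12, 21, 0.71), (38, 40, 32, 0.7), (-28, -45, 30, 0.59), (11, -13, 29, 0.53), (36, -5, 41, 0.52), (-16, 47, 28, 0.41), (12, -68, 28, 0.22)]
tri1 [(16, 43, 18, 0.49), (-15, -14, 18, 0.45), (12, -67, 28, 0.42), (7, -54, 20, 0.42), (54, 3, 18, 0.36)]
[-0.002, -0.004, -0.059, 0.0, -0.004, -0.008, -0.118, 0.0, -0.02, -0.068, -0.118, 0.0, -0.037, -0.128, -0.118, 0.0, -0.037, -0.128, -0.066, 0.0]
[0.0, 0.0, 0.052, 0.0, 0.016, 0.012, 0.057, 0.0, 0.032, 0.024, 0.061, 0.0, 0.06, 0.043, 0.063, 0.0, 0.089, 0.063, 0.064, 0.0]
[0.028, 0.019, 0.001, 0.0, 0.056, 0.039, 0.003, 0.0, 0.084, 0.058, 0.004, 0.0, 0.084, 0.058, 0.004, 0.0, 0.084, 0.058, 0.004, 0.0]
end tcp [636.  32. 139.]
```

```bash
python3 -c "
from h import *
to(603,296,66)
plan([(28,15,85,35),(60,-58,85,40),(60,-58,85),(60,-58,34,26),(-15,-50)],step=18,zadd=5)"
```

```text
t 17.0 p [568.4  24.8 140.1] yaw 2.58 tilt 0.06 j [-0.16  0.49  1.39  0.    1.26  1.36] rows [ 0.093 -0.539  0.148] turn -0.001
[-0.0, -0.003, -0.059, 0.0, -0.0, -0.006, -0.118, 0.0, 0.009, -0.085, -0.118, 0.0, 0.019, -0.165, -0.118, 0.0, 0.019, -0.165, -0.118, 0.0]
[0.0, 0.0, 0.051, 0.0, 0.0, 0.0, 0.102, 0.0, 0.024, 0.018, 0.105, 0.0, 0.048, 0.036, 0.108, 0.0, 0.073, 0.054, 0.112, 0.0]
[0.024, 0.018, 0.003, 0.0, 0.048, 0.036, 0.006, 0.0, 0.048, 0.036, 0.006, 0.0, 0.048, 0.036, 0.006, 0.0, 0.048, 0.036, 0.006, 0.0]
end tcp [637.  65. 140.]
```

>>> {"op": "apply_moves", "data": {"rows": [0, -0.003, -0.059, 0, 0, -0.006, -0.118, 0, 0.009, -0.085, -0.118, 0, 0.019, -0.165, -0.118, 0, 0.019, -0.165, -0.118, 0]}}

```text
t: 17.5
eef_pos: [573.7, 111.4, 198.9]
tool_rot: [1.0, 0.024, 0.0, -0.001]
contact_force: [-0.0, 0.1, -0.7]
opening: 23.9
grasp_force: 100.4
```

>>> {"op": "apply_moves", "data": {"rows": [0, 0, 0.051, 0, 0, 0, 0.102, 0, 0.024, 0.018, 0.105, 0, 0.048, 0.036, 0.108, 0, 0.073, 0.054, 0.112, 0]}}

```text
t: 18.0
eef_pos: [611.9, 81.6, 142.5]
tool_rot: [1.0, 0.022, -0.0, -0.0]
contact_force: [0.6, 0.7, 0.0]
opening: 23.8
grasp_force: 100.4
```

>>> {"op": "apply_moves", "data": {"rows": [0.024, 0.018, 0.003, 0, 0.048, 0.036, 0.006, 0, 0.048, 0.036, 0.006, 0, 0.048, 0.036, 0.006, 0, 0.048, 0.036, 0.006, 0]}}

```text
t: 18.5
eef_pos: [635.5, 65.8, 139.9]
tool_rot: [1.0, 0.023, -0.0, -0.0]
contact_force: [-0.3, 0.3, 0.4]
opening: 23.7
grasp_force: 100.5
```

```bash
python3 -c "
from h import *
to(603,296,66)
im=stick(y0=-60,y1=110);cv2.imwrite('pics/m5.png',cv2.resize(im[130:260,200:360],(739,600)))
media()
plan([(-15,-50,60),(-15,-50,110,50),(15,-150,140,50)])"
```

```text
t 18.5 p [635.5  65.8 139.9] yaw 2.6 tilt 0.02 j [-0.08  0.61  1.17  0.    1.36  1.44] rows [-0.044 -0.463  0.148] turn -0.0
scene n 444 tip end [519.  50.  29.] butt [657.  61. 160.] decl 43.2 dir -175.4 len 190
ball1 [(20, -2, 28, 0.69), (41, 34, 29, 0.67), (-44, 1, 24, 0.62), (-39, -40, 27, 0.5), (-13, 48, 29, 0.49), (-3, 20, 28, 0.44)]
tri1 [(-52, -55, 28, 0.66), (15, 43, 14, 0.55), (-7, -35, 21, 0.55), (42, -26, 21, 0.48), (52, 3, 14, 0.44), (-21, -5, 17, 0.42)]
[0.001, 0.001, -0.023, 0.0, 0.001, 0.001, -0.045, 0.0, 0.002, 0.002, -0.068, 0.0, 0.002, 0.002, -0.168, 0.0, 0.019, -0.066, -0.188, 0.0]
[0.017, -0.068, -0.02, 0.0, 0.033, -0.135, -0.04, 0.0, 0.033, -0.135, -0.04, 0.0, 0.033, -0.135, -0.04, 0.0, 0.033, -0.135, -0.04, 0.0]
end tcp [657. 167. 254.]
```

View pics/m5.png

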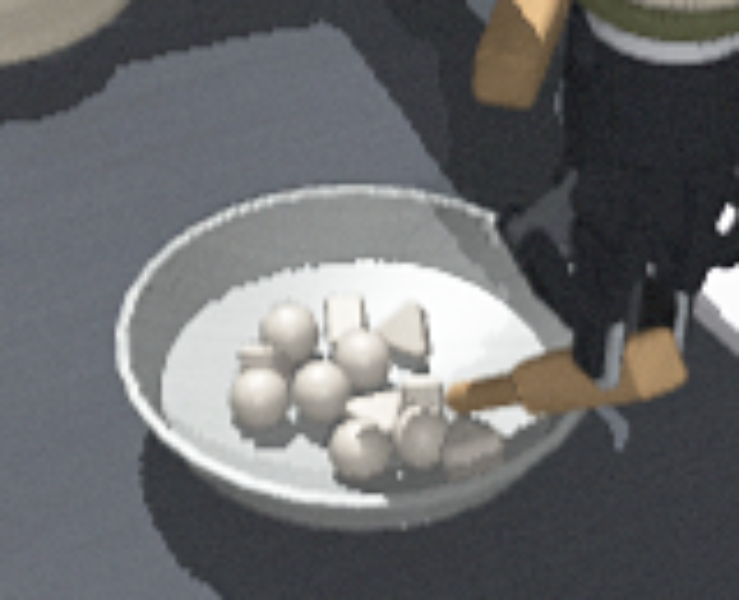

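All twelve pieces are visible. Balls and triangles lie on both sides: balls at (262,395) and (288,330) against (360,450) and (420,435), with triangles at both ends. Lifting out and checking from above.

>>> {"op": "apply_moves", "data": {"rows": [0, 0, -0.023, 0, 0, 0, -0.05, 0, 0, 0, -0.1, 0, 0, 0, -0.17, 0, 0, 0, -0.22, 0]}}

```text
t: 19.15
eef_pos: [636.0, 65.8, 253.2]
tool_rot: [1.0, 0.023, 0.002, 0.0]
contact_force: [0.4, -0.5, -0.7]
opening: 23.5
grasp_force: 100.5
```

>>> {"op": "apply_moves", "data": {"rows": [-0.01, -0.08, 0, 0, -0.02, -0.16, 0, 0, -0.03, -0.24, 0, 0, -0.04, -0.32, 0, 0, -0.05, -0.4, 0, 0]}}

```text
t: 19.65
eef_pos: [601.2, 265.9, 251.1]
tool_rot: [1.0, 0.023, 0.001, -0.0]
contact_force: [1.1, -0.7, 0.2]
opening: 23.4
grasp_force: 100.5
```

```bash
python3 -c "
from h import *
to(603,296,200)
im,_=ctrl.snapshot('top')
for c in('top',):
  media(c)
  for n in('dish','tray'): print(n,[(np.round(r['point']),round(r['conf'],2)) for r in ctrl.tip_of(n,c)])
im=stick(y0=200)
media('scene')
print([(np.round(r['point']),r['conf']) for r in ctrl.tip_of('stick_tip','scene')],[(np.round(r['point']),r['conf']) for r in ctrl.tip_of('tray','scene')])
"
```

```text
t 19.65 p [601.2 265.9 251.1] yaw 2.6 tilt 0.07 j [0.24 0.57 0.92 0.   1.65 1.76] rows [ 0.006 -0.06   0.102] turn -0.0
ball1 [(-37, -30, 28, 0.63), (35, 31, 27, 0.63), (17, -5, 24, 0.5), (-4, 21, 27, 0.44), (-50, 0, 29, 0.42), (-12, 49, 29, 0.42)]
tri1 [(15, 44, 19, 0.6), (47, 7, 16, 0.59), (-22, -12, 26, 0.58), (44, -25, 20, 0.49), (-9, -30, 19, 0.46)]
dish [(array([485.,  20.,  -2.]), 0.82)]
tray [(array([516., 293.,   1.]), 0.91)]
scene n 474 tip end [478. 252. 136.] butt [625. 253. 264.] decl 40.9 dir -179.8 len 195
ball1 [(-47, 1, 18, 0.72), (-37, -36, 27, 0.7), (21, -3, 24, 0.61), (-5, 21, 30, 0.54), (39, 35, 30, 0.46), (-17, 49, 28, 0.43), (52, 0, 18, 0.32)]
tri1 [(-50, -53, 31, 0.67), (53, 2, 16, 0.59), (43, -25, 22, 0.58), (-24, -8, 18, 0.55), (18, 43, 18, 0.43), (-7, -37, 24, 0.41)]
[(array([481., 258., 138.]), 0.69), (array([ 86., 412.,  17.]), 0.65)] [(array([516., 293.,   3.]), 0.95)]
```

The mix holds with margin from both cameras. Now I'll bring the stick to the tray and let the tip down.

>>> {"op": "apply_moves", "data": {"rows": [0.004, -0.058, 0, 0, 0.004, -0.058, 0.06, 0, 0.004, -0.058, 0.13, 0, 0.004, -0.058, 0.19, 0, 0.004, -0.058, 0.225, 0]}}

```text
t: 20.65
eef_pos: [601.9, 292.5, 134.6]
tool_rot: [1.0, 0.022, -0.002, 0.0]
contact_force: [-0.8, 0.6, -0.3]
opening: 23.6
grasp_force: 100.5
```

>>> {"op": "apply_moves", "data": {"rows": [0, 0, 0.005, 0, 0, 0, 0.01, 0, 0, 0, 0.015, 0, 0, 0, 0.02, 0, 0, 0, 0.025, 0], "force": 20}}

```text
t: 21.15
eef_pos: [602.8, 293.4, 125.4]
tool_rot: [1.0, 0.023, 0.001, -0.0]
contact_force: [0.0, 0.0, -0.4]
opening: 23.5
grasp_force: 100.4
```

```bash
python3 -c "
from h import *
to(603,296,10)
stick()"
```

```text
t 21.15 p [602.8 293.4 125.4] yaw 2.6 tilt 0.07 j [ 0.28  0.67  1.09 -0.    1.38  1.8 ] rows [ 0.    -0.005  0.231] turn -0.0
scene n 473 tip end [483. 278.  13.] butt [625. 287. 144.] decl 42.7 dir -176.2 len 194
```

>>> {"op": "apply_moves", "data": {"rows": [0, 0, 0, 0, 0, 0, 0, 0, 0, 0, 0.01, 0, 0, 0, 0.02, 0, 0, 0, 0.03, 0], "gripper": 1, "force": 20}}

```text
t: 21.7
eef_pos: [605.5, 293.6, 112.8]
tool_rot: [1.0, 0.022, 0.005, -0.001]
contact_force: [6.8, -1.6, 12.2]
opening: 23.8
grasp_force: 101.0
```

```bash
python3 -c "
from h import *
to(603,296,10)
stick()"
```

```text
t 21.7 p [605.5 293.6 112.8] yaw 2.57 tilt 0.55 j [ 0.28  0.68  1.1  -0.    1.34  1.8 ] rows [-0.007 -0.005  0.206] turn -0.001
scene n 468 tip end [474. 278.  12.] butt [626. 288. 130.] decl 37.6 dir -176.0 len 193
```

>>> {"op": "apply_moves", "data": {"rows": [0, 0, 0, 0, 0, 0, 0, 0, 0, 0, 0.015, 0, 0, 0, 0.03, 0, 0, 0, 0.045, 0], "gripper": 0.42, "force": 20}}

```text
t: 22.25
eef_pos: [603.1, 293.4, 87.5]
tool_rot: [1.0, 0.023, 0.001, -0.0]
contact_force: [2.4, -0.0, 2.9]
opening: 24.8
grasp_force: 46.6
```

```bash
python3 -c "
from h import *
to(603,296,10)
stick()"
```

```text
t 22.25 p [603.1 293.4  87.5] yaw 2.59 tilt 0.09 j [ 0.28  0.71  1.13 -0.    1.3   1.8 ] rows [-0.    -0.005  0.155] turn -0.0
scene n 479 tip end [450. 277.  12.] butt [623. 288. 104.] decl 27.9 dir -176.4 len 196
```

Works well. Continuing down to about z = 12.

>>> {"op": "apply_moves", "data": {"rows": [0, 0, 0.02, 0, 0, 0, 0.04, 0, 0, 0, 0.06, 0, 0, 0, 0.08, 0, 0, 0, 0.1, 0]}}

```text
t: 22.8
eef_pos: [602.2, 293.3, 36.1]
tool_rot: [1.0, 0.023, -0.001, 0.0]
contact_force: [1.4, 0.5, 1.8]
opening: 24.9
grasp_force: 46.2
```

>>> {"op": "apply_moves", "data": {"rows": [0, 0, 0.01, 0, 0, 0, 0.02, 0, 0, 0, 0.03, 0, 0, 0, 0.035, 0, 0, 0, 0.035, 0]}}

```text
t: 23.3
eef_pos: [602.3, 293.3, 19.5]
tool_rot: [1.0, 0.023, -0.0, 0.0]
contact_force: [-0.8, -0.3, 1.2]
opening: 24.9
grasp_force: 46.1
```

```bash
python3 -c "
from h import *
to(603,296,10)
stick()"
```

```text
t 23.3 p [602.3 293.3  19.5] yaw 2.59 tilt 0.05 j [0.28 0.78 1.2  0.   1.16 1.8 ] rows [ 0.002 -0.005  0.019] turn -0.0
scene n 494 tip end [424. 279.  15.] butt [619. 287.  31.] decl 4.6 dir -177.4 len 196
```

>>> {"op": "apply_moves", "data": {"rows": [0, 0, 0.008, 0, 0, 0, 0.015, 0, 0, 0, 0.02, 0, 0, 0, 0.024, 0, 0, 0, 0.024, 0]}}

```text
t: 23.85
eef_pos: [603.6, 293.4, 11.1]
tool_rot: [1.0, 0.023, 0.002, -0.0]
contact_force: [-4.7, -3.3, 22.7]
opening: 24.7
grasp_force: 48.7
```

```bash
python3 -c "
from h import *
to(603,296,10)
stick()"
```

```text
t 23.85 p [603.6 293.4  11.1] yaw 2.6 tilt 0.22 j [ 0.28  0.79  1.2  -0.    1.14  1.8 ] rows [-0.001 -0.005  0.002] turn -0.0
scene n 490 tip end [422. 280.  20.] butt [620. 287.  22.] decl 0.6 dir -178.1 len 198
```

>>> {"op": "apply_moves", "data": {"rows": [0, 0, -0.006, 0, 0, 0, -0.006, 0, 0, 0, -0.006, 0, 0, 0, -0.006, 0, 0, 0, -0.006, 0], "gripper": 0.3}}

```text
t: 24.4
eef_pos: [602.4, 293.3, 10.3]
tool_rot: [1.0, 0.023, -0.0, 0.0]
contact_force: [-0.5, 0.0, 0.5]
opening: 29.9
grasp_force: 0.0
```

>>> {"op": "apply_moves", "data": {"rows": [0, 0, 0, 0, 0, 0, 0, 0, 0, 0, 0, 0, 0, 0, 0, 0, 0, 0, 0, 0], "gripper": -0.8}}

```text
t: 24.9
eef_pos: [602.6, 293.3, 10.8]
tool_rot: [1.0, 0.023, 0.0, 0.0]
contact_force: [-0.0, 1.2, -0.6]
opening: 77.0
grasp_force: 0.0
```

>>> {"op": "apply_moves", "data": {"rows": [0, 0, -0.03, 0, 0, 0, -0.08, 0, 0, 0, -0.16, 0, 0, 0, -0.24, 0, 0, 0, -0.32, 0]}}

```text
t: 25.4
eef_pos: [602.4, 293.3, 173.8]
tool_rot: [1.0, 0.023, 0.001, -0.0]
contact_force: [0.8, -0.9, 0.8]
opening: 77.0
grasp_force: 0.0
```

>>> {"op": "apply_moves", "data": {"rows": [0, 0, -0.03, 0, 0, 0, -0.06, 0, 0, 0, -0.06, 0, 0, 0, -0.06, 0, 0, 0, -0.06, 0]}}

```text
t: 25.9
eef_pos: [602.2, 293.2, 200.0]
tool_rot: [1.0, 0.023, -0.001, 0.0]
contact_force: [-0.4, 0.2, -0.3]
opening: 76.9
grasp_force: 0.0
```

```bash
python3 -c "
from h import *
to(603,296,10)
im=stick();cv2.imwrite('pics/end.png',im)
ctrl.snapshot('top');media('top');media()
print([(np.round(r['point']),r['conf']) for n in('stick_tip','stick_butt','bin') for r in ctrl.tip_of(n,'scene')])"
```

```text
t 25.9 p [602.2 293.2 200. ] yaw 2.6 tilt 0.09 j [ 0.28  0.62  0.97 -0.    1.55  1.8 ] rows [ 0.002 -0.006  0.38 ] turn -0.0
scene n 722 tip end [427. 280.  21.] butt [618. 288.  22.] decl 0.4 dir -177.5 len 191
ball1 [(-11, 52, 28, 0.6), (-49, -1, 28, 0.54), (16, -2, 24, 0.54), (-33, -29, 31, 0.49), (37, 32, 26, 0.44)]
tri1 [(-10, -30, 18, 0.62), (-50, -56, 31, 0.51), (43, -26, 21, 0.48), (-22, -13, 23, 0.47), (14, 45, 22, 0.46)]
ball1 [(-36, -37, 27, 0.65), (38, 35, 27, 0.58), (-17, 46, 28, 0.51), (-4, 20, 29, 0.51), (-47, 0, 25, 0.5), (18, -5, 29, 0.48)]
tri1 [(15, 44, 15, 0.59), (-48, -56, 29, 0.53), (45, -24, 21, 0.46), (49, 4, 16, 0.46), (-21, -7, 18, 0.4), (-5, -34, 20, 0.4)]
[(array([428., 284.,  19.]), 0.85), (array([ 84., 414.,  18.]), 0.77), (array([466.,  33.,  30.]), 0.72), (array([617., 292.,  23.]), 0.68), (array([ 488., -303.,    5.]), 0.87), (array([507.,  43.,  24.]), 0.59)]
```

View pics/end.png

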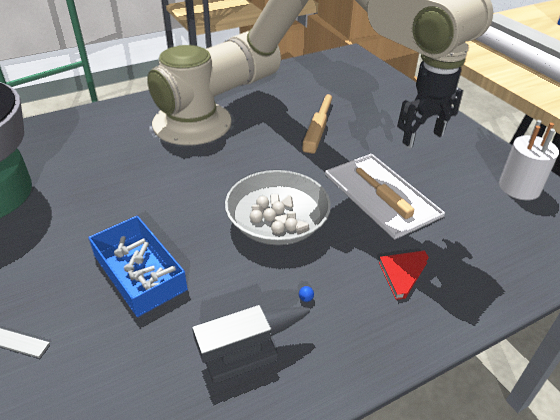

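The picture shows the stick flat in the tray at (385,190), the mixed media in the dish at (278,212), and nothing else disturbed.

```bash
python3 -c "
from station import ctrl
print(ctrl.sign_off())"
```

```text
the job is handed in; nothing more can be done
None
```

I stirred the media until both kinds were mixed, laid the stick flat back in its tray, and handed the job in at about 26 s; no verdict came back, but the last pictures showed at least two balls and two triangles in each half, none spilled, and the bin, anvil and square untouched.

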